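Reload the heavy-duty stapler on the packing desk

TASK

The big stapler on the packing desk has run empty. Load the big staple strip into its magazine, legs down astride the rail: press it gently back against the spring follower until its front end drops behind the nose plate and it lies fully down in the channel, held there by the spring. Then close the cover until it clicks shut, pressing no harder than that takes so that no staple is fired and the glued strip is not broken, let go, and leave the other things on the desk where they are.

Things in the scene. Friction and masses are not known exactly. Their poses are not given: they have to be found in the camera images.
- stapler: Heavy-duty desk stapler, fixed: black base 280 x 70, steel magazine, grey hinged cover. Origin: centre of the base's underside, on rubber feet up to 8 mm clear of the desk. -x: nose end, +x: rear hinge end, z up. The magazine channel runs along x at y = 0, floor at z = 42 mm. When loaded, the strip's origin is at x = -89, y = 0, z = 42 mm, its x along the stapler's, either way round.
- follower (a joint): Dark steel spring follower in the channel, 20 long x 14 wide x 20 high, riding over the core rail: its travel in m, 0 at rest with its face at stapler x = -67 (54 mm behind the nose plate, so the 64 mm strip must push it back), growing as it is pushed to +x, to a hard stop at 0.0115. About 0.010 with the strip loaded. Spring about 2 N at rest, 4.5 N at 10 mm, 5 N at the stop.
- strip: The big staple strip to load: steel stick of glued staples, U section, 64 long (x axis) x 14 wide (y) x 20 high, about 50 g, standing on its legs on the desk. Legs 2 thick, 10 mm clear between them, 17.5 deep, crown on top 2.5 thick. Origin: centre of the underside (feet of the legs). Both ends alike. Breaks if pressed on the stapler and follower with over 28 N in all (some 9 N of that is the spring, once loaded).
- cover (a joint): Grey cover, inverted U 31 wide, 235 long, hinged at the rear about the stapler's y (axis at stapler x = 105, z = 50). Rad: 0 shut, growing as it opens; starts near 1.4, friction holds it where left (1.5 N moves it). Black palm pad to press on: shut, it reaches from x = -127 to -23, top at z = 75.5. Below about 0.08 a snap catch resists, about 10 N down at x = -90; it jumps over near 0.04 and stays at 0.
- magazine (a joint): Magazine: nose plate (inner face at stapler x = -121, 4 thick, 8 mm above the floor), core rail the strip straddles (x = -121 to -35, 8.4 wide, top 16.5 above the floor), lips 3 high at y = +-9.6 to 12, walls 14 high behind x = -38. Rad: its stroke about the hinge, 0 raised, growing as pressed down. A spring holds it up: 29 N down on the shut pad at x = -90 moves it; over 0.02 fires a staple.
- small_strip: Strip of small office staples, 48 x 12 x 7 mm high. Too small for this stapler: leave alone. Origin: centre of the underside.
- tape_roll: Brown tape roll lying flat, 90 across, 48 high. Leave alone. Origin: centre of the underside.
- staple_box: Closed cardboard box, 75 x 52 x 36 high. Leave alone. Origin: centre of the underside.
- mouse: Black computer mouse, 105 x 60 x 36 high. Leave alone. Origin: centre of the underside.
There are look-alikes about, which are no part of the job. Leave any blue look-alike of the strip alone.

How it is judged:
By the outcome, as a careful person would: the job done as asked, in the order asked, and still so for the second after the job is handed in, with the robot touching nothing.
It also fails if it takes over 72 s, if anything falls off the work surface, if the arm or the gripper's body presses on something with over 40 N, if the wrist force passes 120 N, or if a joint passes its speed limit or range.

ROBOT

A 6-joint arm with a two-finger parallel gripper is mounted at the origin on the work surface. World frame = base frame: x ahead of the robot, y to its left, z up, the work surface at z = 0. Lengths are in m, angles in rad, forces in N, time in s.
With the tool pointing down it reaches from about 0.325 to 0.9 m from the base axis. Payload 6.1 kg.
Tool frame: the origin (TCP) lies on the centre line of the jaws, within the pads' length; the fingertips stand 11 mm ahead of it and the grasp point (between the pads) lies 8 mm behind it; z points along the fingers, y is the line along which they close (so a half turn about z gives the same grasp; the last joint's range is limited). The gripper opens to 85 mm and grips with 20 to 120 N. Pads are 22 mm wide; open, the fingers measure 114 mm over their backs; the gripper's body (76 mm by 85 mm) begins 54 mm behind the grasp point. The pads swing forward as they close: fully open they stand 13 mm farther back than shut.
Start: joints at [-1.407, 0.22, 1.526, -0, 1.395, -0.126], TCP at [0.179, -0.599, 0.221] pointing down, gripper open.
Joint ranges: [-2.98, 2.98], [-0.91, 2.08], [0.09, 2.57], [-1.24, 4.39], [0.2, 2.65], [-2.68, 2.68]. Speed limits (rad/s): [2.57, 2.57, 3.01, 3.14, 3.14, 3.14].

INTERFACE

Orientations are given as a unit quaternion [x, y, z, w].
In Python, from rig import readout, viewer, order gives the robot as it stands.
- The arm moves only by the shell command python3 -m handwheel 'ROWS' [OPENING] [FORCE]. ROWS is JSON, one flat list of numbers, 4 for each row, row after row: the shift along the tool's x, y, z in units of 40 mm (1.0 is 40 mm), then the turn about the tool's z in units of 6 degrees (1.0 is 6 degrees). A call has 1 to 10 rows; each row is the pose to reach, as a shift and turn from the pose commanded when the call began, along the tool's axes at that moment; what a row does not reach only later rows make up. A row lasts 1/10 s, in which the tool goes at most 50 mm and 8.59 degrees, less where a joint would pass 70% of its speed; a pose out of reach is approached as far as the arm can. A call with a gripper value outside its range is refused whole. OPENING is the opening, from 0 (shut) to 1 (fully open), set as the call begins (- or left out, the last holds). The fingers move at their own pace and stop on an object; FORCE is the grip in N (left out, the last holds). Time passes only in rows, so rows that repeat a pose let the fingers close. It gives the time, the measured TCP pose, the force, the opening and the grip force at its end, in the units of the state.
- readout.sense(): the state, without advancing time (a new reading comes with each control period).
- viewer.read_camera(name): name is "scene" or "side" or "wrist"; returns a dict with "image" (400x640x3 uint8, red, green, blue), "K" (3x3 intrinsics, pixels), "origin" and "rotation" of the camera in the world. Camera axes: x right, y up, looking along -z (the intrinsics and any distortion apply to the point x, -y, -z); pixel columns grow to the right and rows downward; lengths in m; the calibration is good to about 2 mm. A picture is of the moment at which its call begins. There is no depth.
- order.sign_off(): hands the job in; it is judged then, once.
The state is a dict: "time_s": time; "q": joint angles; "joint_velocities": joint speeds; "joint_efforts": joint torques, N m; "tcp_pos": TCP position; "tcp_rot": TCP orientation; "force": force on the tool from outside, world axes, zero at the start; "torque": the same for the moment, N m; "finger_gap": finger opening in m; "grip_force": force on a finger pad.
Only numpy, scipy, OpenCV 4.12 (cv2) and the standard library are available. Lean on these libraries where they do the work, as an engineer would, in place of code of your own. Each camera call takes 0.05 s, during which the arm holds its last target. There are 200 camera calls.

## Working session

There is one attempt and no reset: what is moved stays moved. The work goes in short steps, Python scripts to look and compute and a shell command to move; the robot and the scene stay as the last step left them, time stands still between calls to the robot, and variables do not carry over. Pictures are saved under pics/ and viewed, at most 10 in all, crops included, and the job is handed in when it is done.

```bash
ls; mkdir -p pics
cat > h.py <<'E'
import numpy as np, cv2
from rig import readout, viewer, order
from scipy.spatial.transform import Rotation as R
def snap(n,f):
    c=viewer.read_camera(n); cv2.imwrite('pics/'+f+'.png',c['image'][:,:,::-1])
    np.savez('pics/'+f+'.npz',**{k:np.array(v) for k,v in c.items() if k in('K','origin','rotation')}); return c
def load(f): return np.load('pics/'+f+'.npz')
def ray(c,u,v):
    K=c['K'];d=np.linalg.inv(K)@[u,v,1.]; return c['rotation']@np.array([d[0],-d[1],-d[2]])
def onz(c,u,v,z):
    d=ray(c,u,v);o=c['origin'];return o+d*(z-o[2])/d[2]
def tri(obs):
    A=np.zeros((3,3));b=np.zeros(3)
    for c,u,v in obs:
        d=ray(c,u,v);d=d/np.linalg.norm(d);P=np.eye(3)-np.outer(d,d);A+=P;b+=P@c['origin']
    return np.linalg.solve(A,b)
def proj(c,p):
    q=c['rotation'].T@(np.array(p)-c['origin']);w=c['K']@[q[0],-q[1],-q[2]];return w[:2]/w[2]
E
python3 - <<'E'
from h import *
a=snap('scene','scene0');b=snap('side','side0');w=snap('wrist','wrist0')
for c in(a,b,w): print(c.keys(),c['K'].tolist(),c['origin'],c['rotation'].tolist())
s=readout.sense();print(s)
E
```

```text
pics
dict_keys(['image', 'K', 'origin', 'rotation']) [[462.9850789006393, 0.0, 323.97963708641316], [0.0, 462.9850789006393, 195.71427707210756], [0.0, 0.0, 1.0]] [1.47660518 0.21099943 0.75496642] [0.28256802247397983, 0.35935367254035017, 0.7009197901770394, 0.5474775780295319]
dict_keys(['image', 'K', 'origin', 'rotation']) [[448.772864470049, 0.0, 322.284732096362], [0.0, 448.772864470049, 203.52658426187443], [0.0, 0.0, 1.0]] [ 0.31684021 -0.77453542  0.73200629] [0.4276247037187103, -0.06522281712075609, -0.1260462911075977, 0.8927460049724874]
dict_keys(['image', 'K', 'origin', 'rotation']) [[324.71363176588073, 0.0, 317.92500742572946], [0.0, 324.71363176588073, 200.78901040175745], [0.0, 0.0, 1.0]] [ 0.25443395 -0.57689764  0.37333675] [-0.12377354914150074, 0.09307557669951048, -0.5902845813692376, 0.7922002010557142]
{'time_s': 0.15, 'q': array([-1.40711482e+00,  2.21065693e-01,  1.52734569e+00, -4.19983412e-05,
        1.39470333e+00, -1.26098798e-01]), 'joint_velocities': array([ 0.00064337, -0.00355154, -0.00327919, -0.00185568,  0.00089077,
       -0.00079854]), 'joint_efforts': array([ 7.65985405e-04, -4.97484648e+01, -3.89904785e+01, -2.60322922e-04,
        7.09620261e-03,  2.57094280e-05]), 'tcp_pos': array([ 0.1784926 , -0.59846665,  0.22043911]), 'tcp_rot': array([ 9.89520952e-01,  1.44387347e-01, -3.49678641e-05, -7.60504308e-04]), 'force': array([-0.11507414, -0.46289368,  0.15997287]), 'torque': array([ 0.00049866,  0.0047772 , -0.04822767]), 'grip_force': 0.0, 'finger_gap': 0.08533681734423273}
```

View pics/scene0.png

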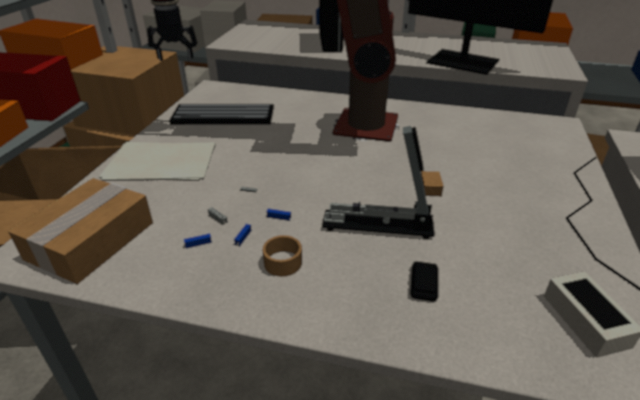

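View pics/side0.png

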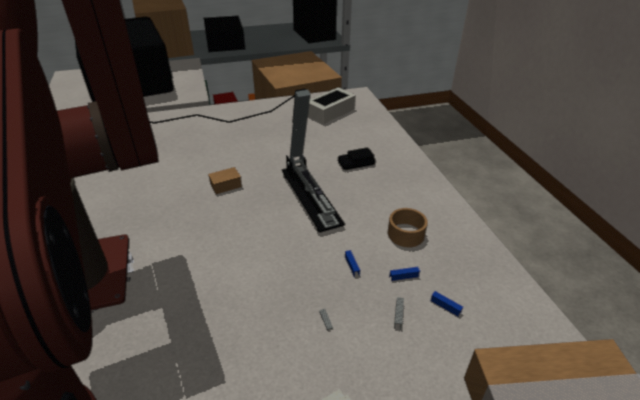

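Candidates: grey stick at scene (217,215) / side (399,313), the small grey strip at scene (249,189) / side (326,319), and three blue sticks at scene (279,214), (243,234), (198,240). The larger grey one fits: it is steel-coloured and bigger than the office strip. I'll confirm it in a crop.

```bash
sed -i "s/np.savez/c['rotation']=R.from_quat(c['rotation']).as_matrix()\n    np.savez/" h.py
python3 - <<'E'
from h import *
import json
a=viewer.read_camera('scene');b=viewer.read_camera('side')
for n,c in(('scene0',a),('side0',b)):
    c['rotation']=R.from_quat(c['rotation']).as_matrix(); np.savez('pics/'+n+'.npz',**{k:np.array(c[k]) for k in('K','origin','rotation')})
for nm,p,q in(('strip',(217,215),(399,313)),('small',(249,189),(326,319)),('covertop',(408,128),(301,93))):
    print(nm,tri([(a,*p),(b,*q)]))
A=cv2.imread('pics/scene0.png');B=cv2.imread('pics/side0.png')
def crop(I,x,y,w,h,s): return cv2.resize(I[y:y+h,x:x+w],None,fx=s,fy=s,interpolation=cv2.INTER_CUBIC)
c1=crop(A,180,175,100,75,4);c2=crop(B,310,245,100,75,4);c3=crop(A,310,170,133,100,3)[:300,:400];c4=crop(B,260,145,133,100,3)[:300,:400]
f=lambda x:cv2.resize(x,(400,300))
cv2.imwrite('pics/crop1.png',np.vstack([np.hstack([f(c1),f(c2)]),np.hstack([f(c3),f(c4)])]))
E
```

```text
strip [ 0.62259001 -0.28626632  0.01301824]
small [ 0.48181445 -0.25430473  0.0053556 ]
covertop [0.54504282 0.17038105 0.28254536]
```

View pics/crop1.png

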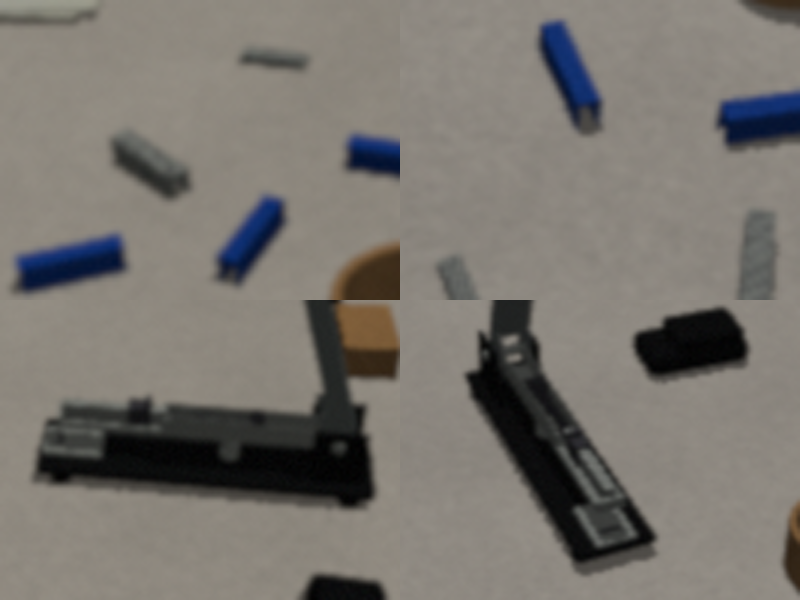

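The crop confirms it: the grey U-section stick at scene (209–227, 210–220) is the big strip, and the smaller flat one is the office strip. The stapler's nose is at scene (323,227) / side (322–344, 223–231) and its hinge is at the other end. Next I work out rough poses and the move to a wrist view over the strip.

Run:
```python
from h import *
a=load('scene0');b=load('side0');w=load('wrist0') if 0 else None
e=[onz(a,208.7,209,.02),onz(a,226,219,.02)];print('strip ends',e,np.degrees(np.arctan2(*(e[1]-e[0])[1::-1])))
for z in(.01,.03): print(z,'base scene L,R',onz(a,322.7,227.3,z)[:2],onz(a,434,235,z)[:2],'side noseL,noseR,rearL',onz(b,321.7,231,z)[:2],onz(b,344,223.3,z)[:2],onz(b,283.3,170,z)[:2])
s=readout.sense();M=R.from_quat(s['tcp_rot']).as_matrix();print(M.round(3).tolist(),s['tcp_pos'])
c=viewer.read_camera('wrist');C=R.from_quat(c['rotation']).as_matrix();print('cam in tool',M.T@(c['origin']-s['tcp_pos']),(M.T@C).round(3).tolist())
```

```text
strip ends [array([ 0.61139551, -0.31283212,  0.02      ]), array([ 0.63939202, -0.25178707,  0.02      ])] 65.36284016479549
0.01 base scene L,R [ 0.59971277 -0.00790619] [0.56152553 0.26638003] side noseL,noseR,rearL [ 0.54478885 -0.01282956] [ 0.60493242 -0.00084061] [0.51191439 0.26287525]
0.03 base scene L,R [ 0.62325457 -0.00202926] [0.58609253 0.26489323] side noseL,noseR,rearL [ 0.53847454 -0.03392927] [ 0.5969521  -0.02227241] [0.50651072 0.23413836]
[[0.958, 0.286, -0.0], [0.286, -0.958, 0.001], [0.0, -0.001, -1.0]] [ 0.17854864 -0.59863063  0.22075503]
cam in tool [ 0.07892964  0.00085716 -0.15303311] [[0.0, 0.952, 0.306], [1.0, 0.0, -0.0], [-0.0, 0.306, -0.952]]
```

```bash
python3 -m handwheel '[1.2,-0.4,0,-0.8, 2.4,-0.8,0,-1.6, 3.6,-1.2,0,-2.4, 4.8,-1.6,0,-3.2, 6,-2,0.2,-4, 7.2,-2.4,0.4,-4.8, 8.4,-2.8,0.6,-5.6, 9.6,-3.2,0.9,-6.4, 10.8,-3.65,1.2,-7.2, 11.9,-4,1.4,-8]' 1 40; python3 -m handwheel '[0,0,0,0]'
python3 - <<'E'
from h import *
s=readout.sense();M=R.from_quat(s['tcp_rot']).as_matrix();print(M[:,0].round(3),M[:,1].round(3),s['tcp_pos'],s['q'])
c=snap('wrist','w1');print(proj(c,[.6226,-.2863,.02]))
E
```

```text
time_s: 1.3
tcp_pos: [0.5842, -0.3122, 0.166]
tcp_rot: [0.844, 0.536, -0.0, -0.0]
force: [0.1, -1.2, 0.4]
finger_gap: 0.0855
grip_force: 0.0
time_s: 1.4
tcp_pos: [0.5863, -0.3085, 0.1644]
tcp_rot: [0.843, 0.538, 0.001, -0.002]
force: [0.7, 0.0, -0.2]
finger_gap: 0.0853
grip_force: 0.0
[0.422 0.907 0.003] [ 0.907 -0.422 -0.002] [ 0.58632888 -0.30849013  0.16435545] [-0.60442707  0.35212738  1.47430911  0.00231579  1.31762754 -0.16984481]
[342.92179811 145.86169366]
```

View pics/w1.png

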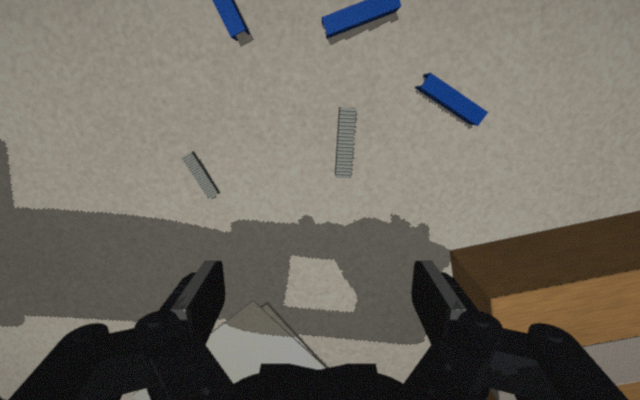

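The strip stands in the middle of this wrist view, from (348,108) to (343,178), with the small strip at (200,175) and the blue ones well clear. I compute its pose and the approach from here.

```bash
cat > st.py <<'E'
from h import *
def rows(p,yaw):
    s=readout.sense();M=R.from_quat(s['tcp_rot']).as_matrix();d=M.T@(np.array(p)-s['tcp_pos'])/.04
    y=np.degrees(np.arctan2(M[1,0],M[0,0]));print('shift',d.round(3),'turn',round((y-yaw)/6,3),'yaw',round(y,2),'tilt',M[:,2].round(4),'F',s['force'].round(1))
E
python3 - <<'E'
from st import *
c=load('w1');a=load('scene0');b=load('side0')
e1=onz(c,347.5,108,.02);e2=onz(c,343.5,178,.02);m=(e1+e2)/2;yaw=np.degrees(np.arctan2(*(e1-e2)[1::-1]))
print(e1,e2,np.linalg.norm(e1-e2),m,yaw,'tri',tri([(c,345.5,143),(a,217,214),(b,399,312)]))
rows([m[0],m[1],.07],yaw)
E
```

```text
[ 0.63956405 -0.25752996  0.02      ] [ 0.61103982 -0.3141342   0.02      ] 0.06338510172270696 [ 0.62530193 -0.28583208  0.02      ] 63.25536743214476 tri [ 0.62384265 -0.28556028  0.01623883]
shift [0.995 0.663 2.376] turn 0.272 yaw 64.89 tilt [-0.0016  0.0016 -1.    ] F [-0.6 -0.5  0.3]
```

```bash
python3 -m handwheel '[0.5,0.33,0.7,0.13, 1,0.66,1.4,0.27, 1,0.66,1.9,0.27, 1,0.66,1.9,0.27]' 0.45 40
python3 - <<'E'
from st import *
c=snap('wrist','w2')
rows([.6253,-.2858,.07],63.25)
e=np.array([[.6396,-.2575,.02],[.6110,-.3141,.02]])
print([proj(c,p) for p in e], readout.sense()['tcp_pos'],readout.sense()['finger_gap'])
E
```

```text
time_s: 1.85
tcp_pos: [0.6212, -0.2881, 0.0866]
tcp_rot: [0.853, 0.522, -0.002, -0.003]
force: [-1.8, 0.2, -1.3]
finger_gap: 0.0388
grip_force: 0.0
shift [0.109 0.036 0.474] turn -0.054 yaw 62.93 tilt [-0.0036  0.0017 -1.    ] F [-0.5 -0.3  0.5]
[array([320.78010847, 161.64462908]), array([320.90480908, 245.94477663])] [ 0.62212201 -0.28905364  0.08894782] 0.03790202177752473
```

View pics/w2.png

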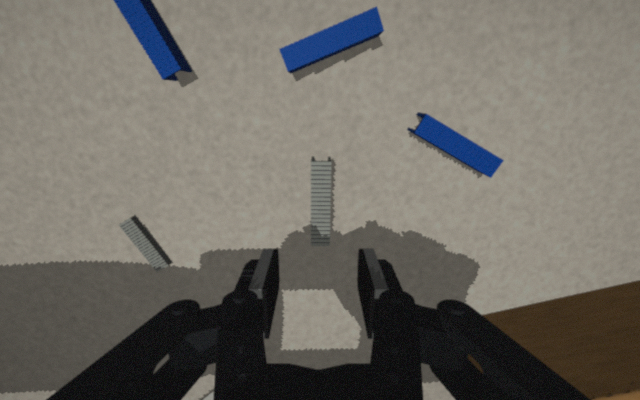

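The strip lies between the open fingers, from (321,159) to (320,245), as predicted. Descending to grip.

```bash
python3 -m handwheel '[0.1,0.03,0.4,0, 0.1,0.03,0.8,0, 0.1,0.03,1.2,0, 0.1,0.03,1.5,0, 0.1,0.03,1.74,0, 0.1,0.03,1.74,0]'; python3 -m handwheel '[0,0,0,0,0,0,0,0,0,0,0,0,0,0,0,0,0,0,0,0]' 0 40
```

```text
time_s: 2.5
tcp_pos: [0.6254, -0.2852, 0.0186]
tcp_rot: [0.853, 0.522, -0.001, -0.002]
force: [-0.8, -0.6, -0.1]
finger_gap: 0.0386
grip_force: 0.0
time_s: 3.0
tcp_pos: [0.6271, -0.2861, 0.0215]
tcp_rot: [0.853, 0.522, 0.0, 0.0]
force: [-0.1, 0.9, 0.0]
finger_gap: 0.0003
grip_force: 0.0
```

Run:
```python
from st import *
c=snap('wrist','w3');b=snap('side','s3')
rows([.6253,-.2858,.018],63.25)
I=cv2.imread('pics/w3.png')[100:400,120:520];J=cv2.resize(cv2.imread('pics/s3.png')[270:345,350:450],(400,300),interpolation=cv2.INTER_CUBIC)
cv2.imwrite('pics/c3.png',np.hstack([I,J]))
```

```text
shift [-0.015 -0.039  0.082] turn -0.044 yaw 62.99 tilt [ 3.e-04 -1.e-04 -1.e+00] F [-0.  -0.3 -0.1]
```

View pics/c3.png

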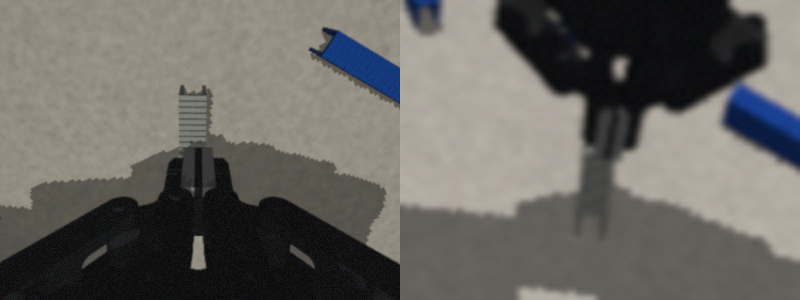

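The jaws closed to 0.3 mm on nothing. The strip still stands at crop (193,120), with the fingertips at (198,150) apparently over it. I'll check the heights.

Run:
```python
from st import *
c=load('w3');w1=load('w1');w2=load('w2');s=readout.sense();M=R.from_quat(s['tcp_rot']).as_matrix()
print(s['tcp_pos'],s['q'])
for k in(-8,0,11,15): print(k,[proj(c,s['tcp_pos']+M@np.array([x,0,k/1000])).round(0) for x in(-.011,0,.011)])
# strip far end crown, in 3 views
print(tri([(w1,347.5,108),(w2,321.5,159)]),tri([(w1,347.5,108),(w2,321.5,159),(c,314.5,195)]),tri([(w2,321.5,159),(c,314.5,195)]))
b=load('s3');print(proj(b,s['tcp_pos']+[0,0,-.011]))
for z in(0,.02): print(proj(c,[.6396,-.2575,z]),proj(c,[.6110,-.3141,z]),proj(b,[.6396,-.2575,z]),proj(b,[.6110,-.3141,z]))
```

```text
[ 0.62694818 -0.28598324  0.02129153] [-5.42271958e-01  5.62457761e-01  1.47691057e+00  6.15845439e-06
  1.10192618e+00 -7.07777619e-02]
-8 [array([316., 280.]), array([316., 261.]), array([316., 240.])]
0 [array([316., 272.]), array([316., 253.]), array([316., 234.])]
11 [array([316., 262.]), array([316., 244.]), array([316., 226.])]
15 [array([316., 258.]), array([316., 241.]), array([316., 223.])]
[ 0.64013171 -0.2580376   0.00942274] [ 0.64022667 -0.25761353  0.01697178] [ 0.64217075 -0.25428542  0.03215925]
[400.35905176 312.94804025]
[312.82641383 185.10215329] [313.68795101 284.61141344] [399.74122416 303.78072868] [398.11397969 329.5391081 ]
[312.2744932  195.57971422] [313.28593946 304.42957422] [400.89923053 297.42612466] [399.31409897 323.1996014 ]
```

```bash
python3 -m handwheel '[0,0,0,0,0,0,0,0,0,0,0,0]' 0.45; python3 -m handwheel '[0,-0.03,0.1,0,0,-0.03,0.2,0,0,-0.03,0.2,0]';python3 - <<'E'
from st import *
c=snap('wrist','w4');s=readout.sense();print(s['tcp_pos'],s['force'],s['finger_gap'])
I=cv2.imread('pics/w4.png')[150:350,200:430];b=snap('side','s4');J=cv2.imread('pics/s4.png')[270:345,350:450]
cv2.imwrite('pics/c4.png',np.hstack([cv2.resize(I,(400,348)),cv2.resize(J,(400,348),interpolation=cv2.INTER_CUBIC)]))
E
```

```text
time_s: 3.4
tcp_pos: [0.6268, -0.286, 0.021]
tcp_rot: [0.853, 0.522, -0.0, -0.0]
force: [1.1, 0.2, -0.2]
finger_gap: 0.0383
grip_force: 0.0
time_s: 3.7
tcp_pos: [0.625, -0.285, 0.0118]
tcp_rot: [0.853, 0.522, -0.0, -0.001]
force: [1.1, 1.2, -0.5]
finger_gap: 0.0388
grip_force: 0.0
[ 0.62522679 -0.28508593  0.01222111] [-0.0045416  -0.67678026  0.11663227] 0.03845507747413956
```

View pics/c4.png

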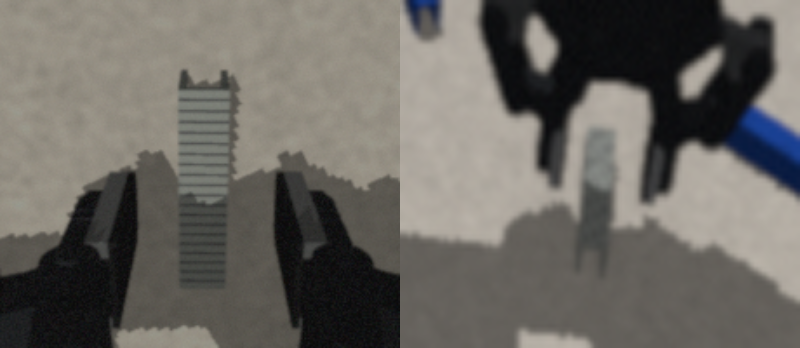

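Run:
```python
from st import *
c=load('w4');b=load('s4')
print(tri([(c,364,249),(b,412.5,312)]),tri([(c,270,249),(b,388,309)]))
s=readout.sense();M=R.from_quat(s['tcp_rot']).as_matrix();print(s['tcp_pos'])
for y in(-.019,.019):
  for x in (-.011,.011):
    print([(k,proj(c,s['tcp_pos']+M@np.array([x,y,k/1000])).round(0),proj(b,s['tcp_pos']+M@np.array([x,y,k/1000])).round(1)) for k in(-20,-10,0,11)])
```

```text
[ 0.64890156 -0.29295306  0.01417028] [ 0.60570512 -0.27174928  0.01287426]
[ 0.62550684 -0.28526513  0.01260577]
[(-20, array([277., 295.]), array([390.7, 308.6])), (-10, array([279., 283.]), array([390.1, 311.8])), (0, array([281., 273.]), array([389.6, 315.1])), (11, array([284., 263.]), array([389. , 318.5]))]
[(-20, array([275., 253.]), array([391.5, 299.7])), (-10, array([278., 243.]), array([390.9, 303. ])), (0, array([280., 235.]), array([390.4, 306.2])), (11, array([282., 227.]), array([389.8, 309.7]))]
[(-20, array([357., 295.]), array([410.6, 311.7])), (-10, array([355., 283.]), array([409.9, 314.9])), (0, array([353., 273.]), array([409.2, 318.1])), (11, array([351., 263.]), array([408.5, 321.6]))]
[(-20, array([359., 253.]), array([410.9, 302.7])), (-10, array([357., 243.]), array([410.3, 306. ])), (0, array([354., 235.]), array([409.6, 309.2])), (11, array([352., 227.]), array([408.9, 312.6]))]
```

Triangulated, the tips stand at z ≈ 13 mm, about level with the TCP, so they really did close above the crown. I go 4 mm lower and grip.

```bash
python3 -m handwheel '[0,0,0.1,0,0,0,0.1,0,0,0,0.1,0]'; python3 -m handwheel '[0,0,0,0,0,0,0,0,0,0,0,0,0,0,0,0]' 0 40; python3 -m handwheel '[0,0,-0.3,0,0,0,-0.6,0,0,0,-0.6,0]'
```

```text
time_s: 4.1
tcp_pos: [0.6257, -0.2853, 0.0088]
tcp_rot: [0.853, 0.522, -0.0, -0.0]
force: [0.3, -0.2, -1.1]
finger_gap: 0.0385
grip_force: 0.0
time_s: 4.5
tcp_pos: [0.6259, -0.2855, 0.0094]
tcp_rot: [0.853, 0.522, 0.0, 0.0]
force: [-0.8, 0.6, 2.6]
finger_gap: 0.0109
grip_force: 39.1
time_s: 4.8
tcp_pos: [0.6277, -0.2865, 0.0364]
tcp_rot: [0.853, 0.522, 0.001, 0.002]
force: [0.2, 0.2, -0.3]
finger_gap: 0.0104
grip_force: 39.0
```

```bash
python3 -m handwheel '[0,0,-1,0, 0.3,-0.2,-2,0, 1,-0.8,-2.6,-1, 1.8,-1.5,-3.1,-2, 2.6,-2.1,-3.1,-3, 3.4,-2.7,-3.1,-4, 4.2,-3.3,-3.1,-5, 4.8,-3.8,-3.1,-5.7, 5.3,-4.2,-3.1,-5.7, 5.3,-4.2,-3.1,-5.7]'; python3 -m handwheel '[0,0,0,0,0,0,0,0]'
python3 - <<'E'
from st import *
c=snap('wrist','w5');b=snap('side','s5');a=snap('scene','a5');s=readout.sense();print(s['tcp_pos'],s['finger_gap']);rows(s['tcp_pos'],97.3)
I=cv2.imread('pics/w5.png')[:330,80:560]
I=cv2.resize(I,(480,330));J=cv2.resize(cv2.imread('pics/s5.png')[130:265,250:380],(318,330),interpolation=cv2.INTER_CUBIC)
K=cv2.resize(cv2.imread('pics/a5.png')[150:250,300:460],(798//2,250),interpolation=cv2.INTER_CUBIC)
L=cv2.resize(cv2.imread('pics/w5.png')[:125,220:420],(399,250),interpolation=cv2.INTER_CUBIC)
cv2.imwrite('pics/c5.png',np.vstack([np.hstack([I,J]),np.hstack([K,L])]))
E
```

```text
time_s: 5.8
tcp_pos: [0.5718, -0.0171, 0.1574]
tcp_rot: [0.66, 0.751, 0.0, -0.0]
force: [-0.0, 0.0, 0.1]
finger_gap: 0.0112
grip_force: 39.1
time_s: 6.0
tcp_pos: [0.5728, -0.021, 0.1574]
tcp_rot: [0.662, 0.75, 0.0, 0.0]
force: [-0.1, -1.0, -0.9]
finger_gap: 0.0105
grip_force: 39.1
[ 0.57260703 -0.0212547   0.15706573] 0.01044772488366295
shift [0. 0. 0.] turn -0.033 yaw 97.1 tilt [ 1.e-04 -1.e-04 -1.e+00] F [ 0.2 -0.6 -0.4]
```

View pics/c5.png

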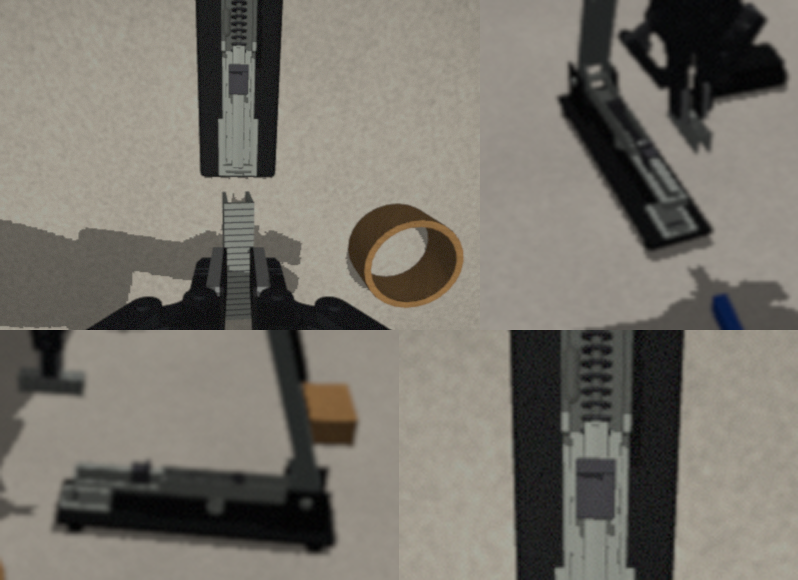

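The strip hangs level, with its end at wrist (318,203). The stapler lies straight ahead: nose edge at row ≈175, follower at columns 309–328 and rows 64–95, base centred at column ≈318.5. Now the fine numbers, from edge profiles.

Run:
```python
from st import *
c=load('w5');g=cv2.imread('pics/w5.png').mean(2)
s=readout.sense();M=R.from_quat(s['tcp_rot']).as_matrix();t=s['tcp_pos']
T=lambda p:(M.T@(p-t)*1000).round(1)
for r in(206,216,226,236,246): print('strip',r,g[r-2:r+3,296:340].mean(0).astype(int).tolist())
for r in(20,110,125,155): print('mag',r,g[r-3:r+4,270:366].mean(0).astype(int).tolist())
print('col x=318',g[55:105,313:325].mean(1).astype(int).tolist(),'nose',g[150:215,312:326].mean(1).astype(int).tolist())
for z in(.062,.07): print(z,'follower front',T(onz(c,318.5,95,z)),'L',T(onz(c,309,90,z)),'R',T(onz(c,328,90,z)))
print('strip end',T(onz(c,318,203,.1677)))
for r in(0,175): print('base',T(onz(c,277-.0 if r==0 else 281,r,.035)),T(onz(c,361 if r==0 else 355,r,.035)))
```

```text
strip 206 [158, 158, 157, 157, 156, 144, 107, 78, 108, 124, 126, 125, 125, 125, 125, 126, 126, 126, 125, 124, 123, 124, 123, 122, 124, 122, 122, 122, 122, 122, 122, 122, 123, 121, 121, 121, 122, 124, 143, 156, 158, 158, 156, 155]
strip 216 [156, 156, 157, 155, 155, 152, 115, 70, 94, 110, 111, 112, 113, 114, 113, 113, 112, 113, 113, 113, 112, 112, 113, 113, 113, 111, 110, 113, 116, 114, 114, 113, 114, 113, 113, 115, 115, 121, 142, 155, 158, 159, 159, 159]
strip 226 [155, 156, 158, 158, 156, 129, 86, 65, 100, 121, 122, 123, 121, 120, 121, 120, 121, 121, 121, 120, 120, 120, 120, 120, 121, 120, 118, 116, 117, 117, 117, 116, 115, 114, 115, 114, 115, 116, 114, 112, 113, 112, 116, 141]
strip 236 [104, 110, 103, 100, 100, 100, 85, 69, 90, 109, 114, 114, 114, 113, 114, 114, 114, 115, 114, 113, 114, 113, 113, 113, 114, 113, 115, 116, 115, 114, 115, 116, 116, 117, 118, 116, 116, 110, 100, 96, 96, 96, 96, 97]
strip 246 [81, 81, 80, 82, 83, 83, 71, 57, 71, 92, 103, 111, 115, 117, 116, 115, 113, 115, 115, 115, 113, 114, 112, 111, 113, 115, 115, 113, 113, 114, 112, 111, 111, 102, 87, 81, 82, 85, 83
[... 1888 characters left out ...]
, 65, 66, 65, 67, 65, 65, 66, 65, 65, 65, 64, 64, 61, 81, 116, 128, 129, 129, 129, 129, 129, 131, 133, 133] nose [132, 132, 132, 133, 132, 133, 132, 132, 130, 129, 131, 131, 130, 126, 121, 123, 127, 112, 116, 127, 115, 92, 84, 95, 114, 94, 63, 105, 143, 155, 156, 155, 157, 157, 158, 157, 157, 156, 157, 157, 156, 154, 151, 146, 145, 142, 141, 134, 123, 114, 100, 88, 77, 96, 122, 128, 129, 126, 111, 89, 111, 127, 128, 128, 124]
0.062 follower front [78.7  1.2 95.1] L [82.1 -5.6 95.1] R [82.1  8.1 95.1]
0.07 follower front [78.7  1.2 87.1] L [82.  -5.4 87.1] R [82.   7.9 87.1]
strip end [ 30.9   0.8 -10.6]
base [145.8 -29.6 122. ] [145.9  32.8 122. ]
base [ 12.7 -31.2 122.1] [ 12.7  33.1 122.1]
```

```bash
python3 -m handwheel '[0.3,0,0.3,0.07, 0.6,0,0.6,0.07, 0.9,0,0.9,0.07, 1.08,0,1.2,0.07, 1.08,0,1.5,0.07, 1.08,0,1.7,0.07, 1.08,0,1.93,0.07, 1.08,0,1.93,0.07, 1.08,0,1.93,0.07]'
python3 - <<'E'
from st import *
c=snap('wrist','w6');b=snap('side','s6');a=snap('scene','a6');s=readout.sense();print(s['tcp_pos'],s['force'])
I=cv2.imread('pics/w6.png')[60:260,218:418]
I=cv2.resize(I,(600,600),interpolation=cv2.INTER_CUBIC);J=cv2.resize(cv2.imread('pics/a6.png')[180:246,315:381],(200,200),interpolation=cv2.INTER_CUBIC);K=cv2.resize(cv2.imread('pics/s6.png')[160:240,285:365],(200,200),interpolation=cv2.INTER_CUBIC)
L=cv2.resize(cv2.imread('pics/w5.png')[190:240,293:343],(200,200),interpolation=cv2.INTER_CUBIC)
cv2.imwrite('pics/c6.png',np.hstack([I,np.vstack([J,K,L])]))
E
```

```text
time_s: 7.05
tcp_pos: [0.5671, 0.0223, 0.0798]
tcp_rot: [0.664, 0.747, -0.0, -0.0]
force: [0.0, -0.0, -0.8]
finger_gap: 0.011
grip_force: 39.1
[0.5676304  0.02235893 0.08060819] [-0.23393751  0.92850909 -0.65476135]
```

View pics/c6.png

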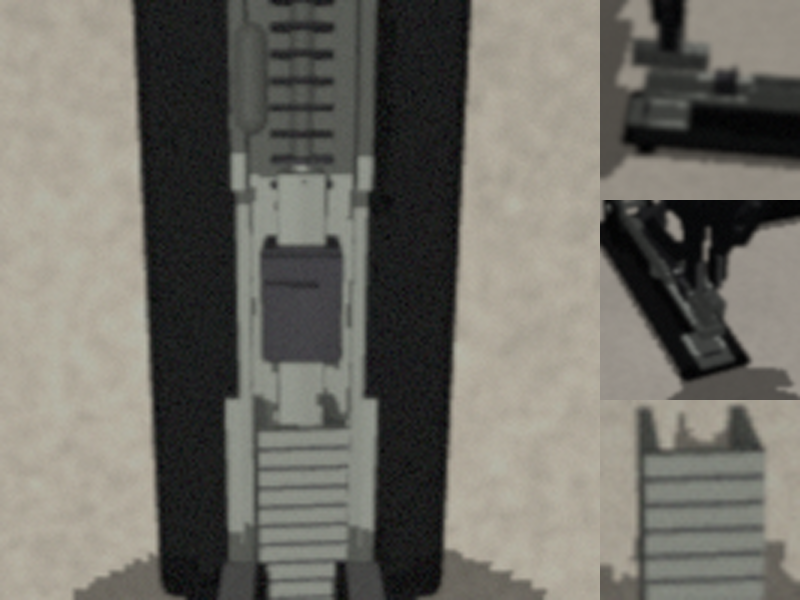

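The strip is centred over the rail (crown at columns 258–349, rail centre 302 in the crop), about 6.7 mm short of the follower face (row 362). Floor height comes out at about z = 0.050. Lowering so the legs straddle the rail.

```bash
python3 -m handwheel '[0,0,0.05,0,0,0,0.1,0,0,0,0.14,0,0,0,0.18,0,0,0,0.22,0,0,0,0.22,0,0,0,0.22,0]'
```

```text
time_s: 7.9
tcp_pos: [0.5676, 0.0226, 0.0712]
tcp_rot: [0.664, 0.748, 0.0, 0.0]
force: [1.8, -0.5, -0.0]
finger_gap: 0.0109
grip_force: 39.9
```

```bash
python3 -m handwheel '[0,0,0,0,0,0,0,0]';  python3 - <<'E'
from st import *
rows([0,0,0],97);print(readout.sense()['tcp_pos'])
E
```

```text
time_s: 8.1
tcp_pos: [0.5675, 0.0226, 0.0712]
tcp_rot: [0.664, 0.748, 0.0, 0.0]
force: [2.3, 0.9, 1.4]
finger_gap: 0.0106
grip_force: 40.1
shift [  1.11  -14.156   1.766] turn -0.039 yaw 96.76 tilt [ 1.e-03 -1.e-04 -1.e+00] F [2.3 0.9 1.4]
[0.56746738 0.02261716 0.07121547]
```

Straddling, with about 2 N of side touch. I ease 0.4 mm sideways and push back in steps.

```bash
python3 -m handwheel '[0.04,0.01,0,0,0.08,0.01,0,0,0.12,0.01,0,0,0.16,0.01,0,0,0.2,0.01,0,0,0.24,0.01,0,0,0.24,0.01,0,0]';python3 -m handwheel '[0.03,0,0,0,0.06,0,0,0,0.1,0,0,0,0.1,0,0,0]';python3 -m handwheel '[0.02,0,0,0,0.04,0,0,0,0.04,0,0,0]'
```

```text
time_s: 8.8
tcp_pos: [0.5665, 0.0322, 0.0713]
tcp_rot: [0.664, 0.748, 0.0, 0.0]
force: [1.6, -3.8, 0.4]
finger_gap: 0.011
grip_force: 40.2
time_s: 9.2
tcp_pos: [0.566, 0.0361, 0.0712]
tcp_rot: [0.664, 0.748, 0.0, 0.0]
force: [3.0, -3.6, 1.6]
finger_gap: 0.0109
grip_force: 40.3
time_s: 9.5
tcp_pos: [0.5658, 0.0375, 0.0712]
tcp_rot: [0.664, 0.748, -0.0, 0.0]
force: [2.4, -4.0, 1.3]
finger_gap: 0.0109
grip_force: 40.3
```

```bash
python3 -m handwheel '[0.02,0.015,0,0,0.04,0.015,0,0,0.05,0.015,0,0,0.05,0.015,0,0]';python3 -m handwheel '[0.01,0,0,0,0.02,0,0,0,0.02,0,0,0]'
```

```text
time_s: 9.9
tcp_pos: [0.5658, 0.0389, 0.0712]
tcp_rot: [0.664, 0.748, -0.001, 0.0]
force: [1.7, -7.3, 1.6]
finger_gap: 0.0111
grip_force: 40.0
time_s: 10.2
tcp_pos: [0.5659, 0.0391, 0.0713]
tcp_rot: [0.664, 0.748, -0.001, 0.001]
force: [1.7, -9.4, 2.8]
finger_gap: 0.0106
grip_force: 40.1
```

```bash
python3 -m handwheel '[0.01,0,0,0,0.01,0,0,0]';python3 - <<'E'
from st import *
c=snap('wrist','w7');g=cv2.imread('pics/w7.png').mean(2)
print(g[110:215,315:323].mean(1).astype(int).tolist());s=readout.sense();print(s['tcp_pos'],s['force'])
E
```

```text
time_s: 10.4
tcp_pos: [0.5659, 0.0393, 0.0715]
tcp_rot: [0.664, 0.748, -0.001, 0.001]
force: [0.5, -10.4, 3.1]
finger_gap: 0.0111
grip_force: 40.1
[81, 75, 56, 45, 44, 64, 78, 80, 80, 80, 72, 52, 42, 44, 65, 77, 81, 80, 77, 69, 49, 40, 42, 65, 77, 80, 79, 73, 57, 44, 39, 46, 70, 80, 79, 74, 66, 48, 40, 52, 75, 99, 86, 70, 92, 71, 60, 65, 51, 44, 59, 66, 66, 67, 66, 66, 67, 64, 59, 66, 69, 69, 69, 69, 68, 70, 70, 68, 68, 68, 68, 69, 68, 69, 67, 69, 68, 68, 67, 68, 68, 68, 67, 69, 76, 90, 112, 132, 139, 137, 118, 90, 79, 110, 134, 139, 139, 136, 113, 95, 125, 138, 139, 138, 134]
[0.56589458 0.03925688 0.07144288] [  0.8877336  -10.03273859   3.38593321]
```

At the stop: 10 N, against 5 N from the spring alone. I back off about 1.2 mm commanded, then lower.

```bash
python3 -m handwheel '[-0.02,0,0,0,-0.04,0,0,0,-0.04,0,0,0]';python3 -m handwheel '[0,0,0.03,0,0,0,0.06,0,0,0,0.09,0,0,0,0.12,0,0,0,0.12,0]'
```

```text
time_s: 10.75
tcp_pos: [0.5659, 0.0387, 0.0711]
tcp_rot: [0.664, 0.748, -0.001, 0.0]
force: [2.1, -6.9, 1.2]
finger_gap: 0.0112
grip_force: 40.1
time_s: 11.25
tcp_pos: [0.5659, 0.0385, 0.0663]
tcp_rot: [0.664, 0.748, -0.001, 0.0]
force: [2.6, -7.2, 2.0]
finger_gap: 0.0109
grip_force: 40.0
```

```bash
python3 -m handwheel '[0,0,0.03,0,0,0,0.06,0,0,0,0.09,0,0,0,0.09,0]';python3 -m handwheel '[0,0,0.03,0,0,0,0.05,0,0,0,0.05,0]'
```

```text
time_s: 11.65
tcp_pos: [0.566, 0.0384, 0.0627]
tcp_rot: [0.664, 0.748, -0.001, 0.0]
force: [1.3, -7.2, 1.6]
finger_gap: 0.0104
grip_force: 40.0
time_s: 11.95
tcp_pos: [0.566, 0.0383, 0.0608]
tcp_rot: [0.664, 0.748, -0.001, 0.0]
force: [0.8, -7.6, 2.0]
finger_gap: 0.0112
grip_force: 40.1
```

```bash
python3 -m handwheel '[0,0,0.02,0,0,0,0.04,0,0,0,0.04,0]';python3 -m handwheel '[0,0,0.02,0,0,0,0.04,0,0,0,0.04,0]'
```

```text
time_s: 12.25
tcp_pos: [0.566, 0.0383, 0.0592]
tcp_rot: [0.664, 0.748, -0.001, 0.0]
force: [2.4, -7.3, 1.7]
finger_gap: 0.011
grip_force: 40.1
time_s: 12.55
tcp_pos: [0.566, 0.0383, 0.0576]
tcp_rot: [0.664, 0.748, -0.001, 0.001]
force: [1.4, -7.7, 2.4]
finger_gap: 0.0108
grip_force: 40.1
```

```bash
python3 -m handwheel '[0,0,0.02,0,0,0,0.04,0,0,0,0.04,0]';python3 -m handwheel '[0,0,0.02,0,0,0,0.03,0,0,0,0.03,0]'
```

```text
time_s: 12.85
tcp_pos: [0.566, 0.0383, 0.0562]
tcp_rot: [0.664, 0.748, -0.001, 0.001]
force: [1.3, -8.2, 2.8]
finger_gap: 0.0107
grip_force: 40.3
time_s: 13.15
tcp_pos: [0.5662, 0.0383, 0.056]
tcp_rot: [0.664, 0.748, -0.001, 0.001]
force: [-2.7, -7.6, 9.6]
finger_gap: 0.0108
grip_force: 42.2
```

Floor contact at 9.6 N. I relieve it slightly, release, and lift.

```bash
python3 -m handwheel '[0,0,-0.02,0,0,0,-0.02,0]'; python3 -m handwheel '[0,0,-0.02,0,0,0,-0.02,0,0,0,-0.02,0,0,0,-0.02,0]' 0.4; python3 -m handwheel '[0,0,-0.4,0,0,0,-0.9,0,0,0,-1.2,0,0,0,-1.2,0]'
python3 - <<'E'
from st import *
c=snap('wrist','w8');b=snap('side','s8');a=snap('scene','a8');s=readout.sense();print(s['tcp_pos'],s['force'])
I=cv2.imread('pics/w8.png')[60:310,218:418]
I=cv2.resize(I,(480,600),interpolation=cv2.INTER_CUBIC);J=cv2.resize(cv2.imread('pics/a8.png')[185:245,315:381],(320,300),interpolation=cv2.INTER_CUBIC);K=cv2.resize(cv2.imread('pics/s8.png')[160:240,280:365],(320,300),interpolation=cv2.INTER_CUBIC)
cv2.imwrite('pics/c8.png',np.hstack([I,np.vstack([J,K])]))
E
```

```text
time_s: 13.35
tcp_pos: [0.5661, 0.0383, 0.0561]
tcp_rot: [0.664, 0.748, -0.001, 0.001]
force: [1.2, -7.2, 4.6]
finger_gap: 0.011
grip_force: 40.8
time_s: 13.75
tcp_pos: [0.5654, 0.04, 0.0558]
tcp_rot: [0.664, 0.748, -0.0, -0.001]
force: [0.6, -0.9, -0.1]
finger_gap: 0.0345
grip_force: 0.0
time_s: 14.15
tcp_pos: [0.5681, 0.0394, 0.1074]
tcp_rot: [0.664, 0.748, 0.002, 0.002]
force: [-0.3, 0.7, 0.5]
finger_gap: 0.0341
grip_force: 0.0
[0.5656057  0.03948654 0.10387133] [-0.75816829  0.72526887 -0.09857779]
```

View pics/c8.png

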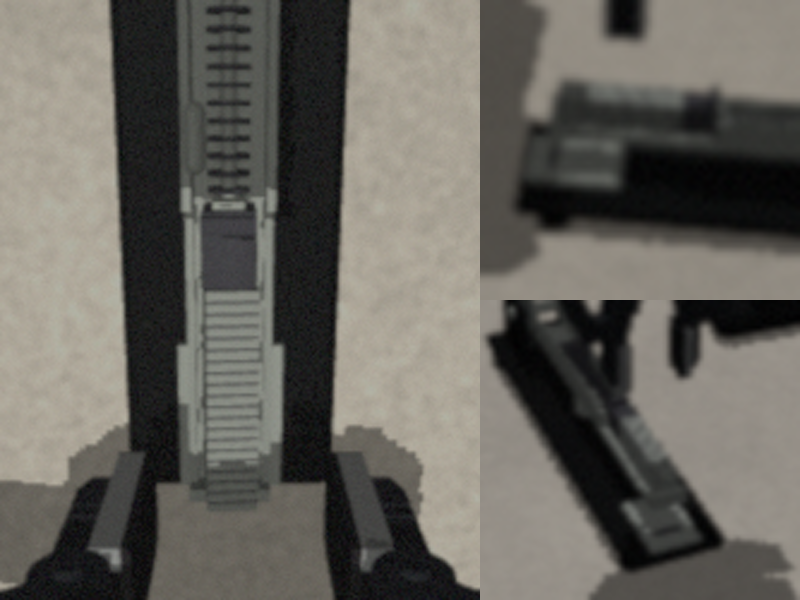

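The strip lies on the rail against the follower (face at crop row 291, crown front at row ≈508). To check it is level and fully down, I compare predicted and seen edges numerically.

Run:
```python
from st import *
c5=load('w5');c=load('w8');a=load('a8');a0=load('scene0')
f5=onz(c5,318.5,94.3,.068);f8=onz(c,313.5,60+291/2.4,.068);fr=onz(c,313.5,60+508/2.4,.068)
print(f5,f8,fr,'moved',np.linalg.norm(f8-f5),'len',np.linalg.norm(fr-f8))
g=cv2.imread('pics/w8.png').mean(2);print('col',g[240:285,306:322].mean(1).astype(int).tolist())
ax=(f8-fr)/np.linalg.norm(f8-fr)
for d in(-.064,-.054,-.044,0,.01,.02): # top line predicted in scene
    p=f8+ax*d
    for z in(.066,.070,.074): print(d,z,proj(a,[p[0],p[1],z]).round(1),end=' ')
    print()
G=cv2.imread('pics/a8.png')[195:215,325:362].mean(2).astype(int)
for r,row in zip(range(195,215),G): print(r,row.tolist())
```

```text
[0.56403476 0.05742214 0.068     ] [0.5629018  0.06723489 0.068     ] [0.5700066  0.00519614 0.068     ] moved 0.009877939880988852 len 0.06244424742430591
col [134, 133, 115, 107, 126, 134, 129, 105, 120, 133, 133, 110, 92, 91, 86, 76, 64, 75, 82, 79, 64, 72, 80, 80, 69, 68, 78, 80, 74, 66, 75, 81, 83, 93, 98, 100, 100, 99, 100, 100, 99, 98, 96, 96, 96]
-0.064 0.066 [330.1 203.4] -0.064 0.07 [330.1 202.1] -0.064 0.074 [330.1 200.8] 
-0.054 0.066 [334.1 203.7] -0.054 0.07 [334.1 202.4] -0.054 0.074 [334.1 201.1] 
-0.044 0.066 [338. 204.] -0.044 0.07 [338.1 202.7] -0.044 0.074 [338.1 201.4] 
0 0.066 [355.7 205.4] 0 0.07 [355.7 204.1] 0 0.074 [355.8 202.8] 
0.01 0.066 [359.7 205.7] 0.01 0.07 [359.8 204.4] 0.01 0.074 [359.8 203.1] 
0.02 0.066 [363.7 206.1] 0.02 0.07 [363.8 204.8] 0.02 0.074 [363.9 203.5] 
195 [76, 89, 114, 134, 139, 139, 139, 139, 139, 139, 140, 139, 139, 140, 140, 140, 140, 139, 139, 138, 138, 137, 137, 138, 137, 137, 138, 140, 140, 140, 140, 140, 140, 140, 139, 138, 138]
196 [80, 95, 118, 134, 138, 139, 138, 139, 139, 139, 139, 139, 139, 139, 139, 139, 139, 139, 139, 
[... 2401 characters left out ...]
 53, 52, 52, 54, 54, 53, 54, 57, 54, 50, 47, 46, 46, 45, 42, 38, 33, 25, 21, 20, 21, 22]
211 [45, 32, 29, 38, 44, 50, 51, 53, 52, 53, 57, 60, 61, 62, 59, 60, 63, 65, 66, 67, 65, 67, 69, 66, 62, 58, 54, 55, 53, 52, 53, 51, 45, 40, 39, 40, 36]
212 [49, 48, 50, 50, 51, 52, 56, 63, 67, 70, 70, 70, 70, 70, 67, 69, 70, 70, 69, 65, 60, 62, 62, 62, 60, 60, 60, 59, 61, 65, 67, 69, 64, 59, 57, 58, 56]
213 [52, 57, 59, 58, 55, 52, 60, 75, 84, 87, 87, 87, 86, 83, 81, 84, 87, 84, 76, 63, 50, 45, 45, 47, 49, 50, 52, 52, 54, 57, 60, 62, 60, 57, 57, 57, 57]
214 [53, 58, 61, 59, 52, 48, 57, 71, 79, 82, 82, 81, 81, 79, 80, 88, 94, 92, 80, 59, 39, 28, 28, 30, 31, 34, 34, 35, 37, 38, 42, 45, 44, 44, 44, 45, 46]
```

The follower moved 9.9 mm and the crown edge is level, so the strip is loaded. Now the cover: shut the fingers, rise, pass over it and come down behind it.

```bash
python3 -m handwheel '[0,0,-1.2,0,0,0,-2.4,0,0,0,-3.6,0,0,0,-4.8,0,0,0,-6,0,0,0,-6.2,0,0,0,-6.2,0]' 0 20; python3 -m handwheel '[1.1,0,0,0,2.2,0,0,0,3.2,0,0,0,4.2,0,0,0,5,0,0,0,5.4,0,0,0,5.4,0,0,0,5.4,0,0,0]'
python3 - <<'E'
from st import *
b=snap('side','s9')
u=np.array([-.1167,.9932]);hz=.056
P=lambda s:np.array([.5640,.0574])+u*(s+67)
p=P(125);rows([*p,.25],96.75);print(readout.sense()['tcp_pos'])
E
```

```text
time_s: 15.0
tcp_pos: [0.5668, 0.0394, 0.3538]
tcp_rot: [0.664, 0.748, 0.001, 0.001]
force: [0.2, 0.8, -1.0]
finger_gap: -0.0001
grip_force: 0.0
time_s: 15.8
tcp_pos: [0.5403, 0.2532, 0.3504]
tcp_rot: [0.664, 0.748, -0.001, -0.0]
force: [0.2, -0.8, -0.8]
finger_gap: -0.0001
grip_force: 0.0
shift [ 4.795238e+03  1.530000e+00 -2.735000e+00] turn -0.005 yaw 96.72 tilt [-0.0017 -0.0013 -1.    ] F [ 0.7 -0.6  0. ]
[0.54060357 0.25272999 0.35098334]
```

```bash
python3 -m handwheel '[0,0,0.8,0,0,0,1.6,0,0,0,2.4,0,0,0,2.5,0,0,0,2.5,0]'
python3 - <<'E'
from st import *
s=readout.sense();t=s['tcp_pos'];print(t)
u=np.array([-.1167,.9932]);s0=(t[:2]-[.564,.0574])@u*1000-67;print('s',s0)
r,h,hz=195,25.5,56
for f in(1.4,1.3,1.2,1.1,1,.9,.8,.7,.6,.5,.4,.3,.2,.15,.1,.05,0):
    x=105-r*np.cos(f)+h*np.sin(f)+11;z=hz+r*np.sin(f)+h*np.cos(f);print(f,round((x-s0)/40,2),round((t[2]*1000-z)/40,2),round(x),round(z))
E
```

```text
time_s: 16.35
tcp_pos: [0.5404, 0.2526, 0.2516]
tcp_rot: [0.665, 0.747, -0.001, -0.0]
force: [0.4, 0.1, 0.8]
finger_gap: 0.0
grip_force: 0.0
[0.540414   0.25257813 0.25161245]
s 129.60340289346584
1.4 -0.54 -0.02 108 252
1.3 -1.03 0.02 88 251
1.2 -1.51 0.12 69 247
1.1 -1.98 0.26 50 241
1 -2.44 0.44 32 234
0.9 -2.87 0.68 15 225
0.8 -3.28 0.95 -2 214
0.7 -3.66 1.26 -17 201
0.6 -4.0 1.61 -31 187
0.5 -4.31 1.99 -43 172
0.4 -4.58 2.4 -54 155
0.3 -4.81 2.84 -63 138
0.2 -4.99 3.3 -70 120
0.15 -5.07 3.53 -73 110
0.1 -5.13 3.77 -75 101
0.05 -5.18 4.01 -77 91
0 -5.22 4.25 -79 82
```

```bash
python3 -m handwheel '[-0.54,0,0,0,-0.8,0,0,0,-1.03,0,0.02,0,-1.27,0,0.07,0,-1.51,0,0.12,0,-1.74,0,0.18,0,-1.98,0,0.26,0,-2.2,0,0.34,0,-2.44,0,0.44,0]'; python3 -m handwheel '[-0.22,0,0.12,0,-0.43,0,0.24,0,-0.64,0,0.37,0,-0.84,0,0.51,0,-1.03,0,0.66,0,-1.22,0,0.82,0,-1.4,0,0.99,0,-1.56,0,1.17,0,-1.56,0,1.17,0]'
python3 - <<'E'
from st import *
b=snap('side','s10');a=snap('scene','a10')
cv2.imwrite('pics/c10.png',np.hstack([cv2.resize(cv2.imread('pics/s10.png')[60:260,230:430],(400,400)),cv2.resize(cv2.imread('pics/a10.png')[80:280,290:490],(400,400))]))
E
```

```text
time_s: 17.25
tcp_pos: [0.5521, 0.1563, 0.2343]
tcp_rot: [0.664, 0.748, -0.0, -0.0]
force: [0.7, 0.4, 1.1]
finger_gap: 0.0002
grip_force: 0.5
time_s: 18.15
tcp_pos: [0.5586, 0.0941, 0.1862]
tcp_rot: [0.665, 0.747, -0.001, -0.001]
force: [0.1, -0.4, -0.3]
finger_gap: -0.0003
grip_force: 0.0
```

View pics/c10.png

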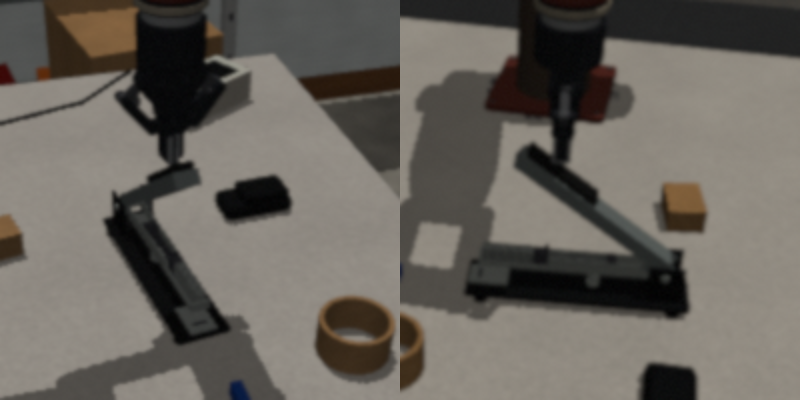

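The cover follows the fingers (now about half shut), with the tip on the pad. My picture allowance is used up (that one was over it), so I go on by force and numbers only. Lowering to about 0.15 rad.

```bash
python3 -m handwheel '[-0.16,0,0.19,0,-0.31,0,0.38,0,-0.45,0,0.58,0,-0.58,0,0.79,0,-0.7,0,1.01,0,-0.81,0,1.23,0,-0.9,0,1.46,0,-0.99,0,1.69,0,-1.05,0,1.85,0,-1.05,0,1.85,0]';python3 -m handwheel '[-0.03,0,0.06,0,-0.05,0,0.12,0,-0.06,0,0.18,0,-0.07,0,0.24,0,-0.07,0,0.24,0]'
```

```text
time_s: 19.25
tcp_pos: [0.5635, 0.0531, 0.1124]
tcp_rot: [0.664, 0.747, -0.001, -0.001]
force: [-0.2, 0.3, 0.5]
finger_gap: -0.0002
grip_force: 0.0
time_s: 19.75
tcp_pos: [0.5645, 0.0506, 0.1039]
tcp_rot: [0.664, 0.748, -0.0, -0.0]
force: [-0.8, 0.1, -0.3]
finger_gap: 0.0001
grip_force: 0.0
```

```bash
python3 -m handwheel '[0,0,0.05,0,-0.01,0,0.1,0,-0.01,0,0.1,0]';python3 -m handwheel '[0,0,0.04,0,-0.01,0,0.08,0,-0.01,0,0.08,0]';python3 -m handwheel '[0,0,0.04,0,-0.01,0,0.06,0,-0.01,0,0.06,0]'
```

```text
time_s: 20.05
tcp_pos: [0.5645, 0.0502, 0.0999]
tcp_rot: [0.664, 0.748, -0.0, -0.0]
force: [-0.3, -1.1, -0.4]
finger_gap: -0.0002
grip_force: 0.0
time_s: 20.35
tcp_pos: [0.5646, 0.0497, 0.0968]
tcp_rot: [0.664, 0.748, -0.0, -0.0]
force: [-0.2, 0.2, 0.2]
finger_gap: -0.0
grip_force: 0.0
time_s: 20.65
tcp_pos: [0.5648, 0.0493, 0.0945]
tcp_rot: [0.664, 0.748, -0.0, -0.0]
force: [0.7, 0.0, -0.8]
finger_gap: 0.0003
grip_force: 0.0
```

```bash
for i in 1 2; do :; done; python3 -m handwheel '[0,0,0.03,0,0,0,0.06,0,0,0,0.06,0]';python3 -m handwheel '[0,0,0.03,0,0,0,0.06,0,0,0,0.06,0]';python3 -m handwheel '[0,0,0.03,0,0,0,0.05,0,0,0,0.05,0]'
```

```text
time_s: 20.95
tcp_pos: [0.5647, 0.0494, 0.092]
tcp_rot: [0.664, 0.748, -0.0, -0.0]
force: [-0.8, -0.7, 0.6]
finger_gap: -0.0003
grip_force: 0.0
time_s: 21.25
tcp_pos: [0.5647, 0.0494, 0.0896]
tcp_rot: [0.664, 0.748, -0.0, -0.0]
force: [-0.5, -0.0, 0.5]
finger_gap: 0.0
grip_force: 0.0
time_s: 21.55
tcp_pos: [0.5647, 0.0494, 0.0877]
tcp_rot: [0.664, 0.748, -0.0, -0.0]
force: [0.1, -0.4, -1.0]
finger_gap: -0.0
grip_force: 0.0
```

```bash
python3 -m handwheel '[0,0,0.03,0,0,0,0.05,0,0,0,0.05,0]';python3 -m handwheel '[0,0,0.02,0,0,0,0.04,0,0,0,0.04,0]';python3 -m handwheel '[0,0,0.02,0,0,0,0.03,0,0,0,0.03,0]'
python3 - <<'E'
from st import *
a=snap('scene','a11');b=snap('side','s11')
E
```

```text
time_s: 21.85
tcp_pos: [0.5647, 0.0494, 0.0857]
tcp_rot: [0.664, 0.748, -0.0, -0.0]
force: [1.1, 0.2, -0.1]
finger_gap: -0.0
grip_force: 0.0
time_s: 22.15
tcp_pos: [0.5648, 0.0494, 0.0841]
tcp_rot: [0.664, 0.748, -0.0, -0.0]
force: [-0.1, -0.3, -0.5]
finger_gap: -0.0001
grip_force: 0.0
time_s: 22.45
tcp_pos: [0.5649, 0.0492, 0.0832]
tcp_rot: [0.664, 0.748, -0.0, 0.0]
force: [0.1, -0.9, 1.7]
finger_gap: -0.0001
grip_force: 0.8
```

```bash
python3 -m handwheel '[0,0,0.02,0,0,0,0.02,0]';python3 -m handwheel '[0,0,0.02,0,0,0,0.02,0]';python3 -m handwheel '[0,0,0.02,0,0,0,0.02,0]'
```

```text
time_s: 22.75
tcp_pos: [0.565, 0.0493, 0.0823]
tcp_rot: [0.664, 0.748, 0.0, 0.0]
force: [0.0, -0.8, 0.9]
finger_gap: -0.0001
grip_force: 0.6
time_s: 22.95
tcp_pos: [0.5651, 0.0493, 0.0816]
tcp_rot: [0.664, 0.748, 0.0, 0.0]
force: [-0.2, -1.1, 3.3]
finger_gap: -0.0001
grip_force: 1.5
time_s: 23.15
tcp_pos: [0.5653, 0.0494, 0.081]
tcp_rot: [0.664, 0.748, 0.0, 0.0]
force: [0.2, 0.5, 6.6]
finger_gap: 0.0001
grip_force: 3.2
```

```bash
python3 -m handwheel '[0,0,0.02,0,0,0,0.02,0]';python3 -m handwheel '[0,0,0.02,0,0,0,0.02,0]';python3 -m handwheel '[0,0,0.02,0,0,0,0.02,0]'
```

```text
time_s: 23.35
tcp_pos: [0.5648, 0.0495, 0.0797]
tcp_rot: [0.664, 0.748, 0.0, -0.0]
force: [0.8, 0.3, -0.6]
finger_gap: -0.0001
grip_force: 0.0
time_s: 23.55
tcp_pos: [0.5641, 0.0495, 0.0782]
tcp_rot: [0.664, 0.748, -0.0, -0.001]
force: [0.2, -0.7, -0.1]
finger_gap: 0.0003
grip_force: 0.0
time_s: 23.75
tcp_pos: [0.5645, 0.0494, 0.0779]
tcp_rot: [0.664, 0.748, -0.0, -0.0]
force: [-0.4, 0.0, -0.8]
finger_gap: -0.0002
grip_force: 0.0
```

Force rose to 6.6 N, then fell to zero: it snapped over. A light touch should confirm the pad sits about 8 mm lower.

```bash
python3 -m handwheel '[0,0,0.03,0,0,0,0.06,0,0,0,0.06,0]';python3 -m handwheel '[0,0,0.02,0,0,0,0.03,0,0,0,0.03,0]';python3 -m handwheel '[0,0,0.02,0,0,0,0.02,0]'
```

```text
time_s: 24.05
tcp_pos: [0.5647, 0.0494, 0.0756]
tcp_rot: [0.664, 0.748, -0.0, -0.0]
force: [-0.2, 0.5, 0.5]
finger_gap: -0.0006
grip_force: 0.0
time_s: 24.35
tcp_pos: [0.5648, 0.0494, 0.0746]
tcp_rot: [0.664, 0.748, -0.0, -0.0]
force: [0.0, 0.4, 0.2]
finger_gap: -0.0002
grip_force: 0.0
time_s: 24.55
tcp_pos: [0.5647, 0.0494, 0.0737]
tcp_rot: [0.664, 0.748, -0.0, -0.0]
force: [-0.5, 0.6, -0.3]
finger_gap: -0.0
grip_force: 0.0
```

```bash
python3 -m handwheel '[0,0,0.02,0,0,0,0.02,0]';python3 -m handwheel '[0,0,0.02,0,0,0,0.02,0]';python3 -m handwheel '[0,0,0.02,0,0,0,0.02,0]'
```

```text
time_s: 24.75
tcp_pos: [0.5647, 0.0494, 0.0729]
tcp_rot: [0.664, 0.748, -0.0, -0.0]
force: [-0.9, 0.6, -0.9]
finger_gap: 0.0003
grip_force: 0.0
time_s: 24.95
tcp_pos: [0.5647, 0.0494, 0.0721]
tcp_rot: [0.664, 0.748, -0.0, -0.0]
force: [0.5, 0.2, 0.7]
finger_gap: -0.0001
grip_force: 0.0
time_s: 25.15
tcp_pos: [0.5648, 0.0494, 0.0713]
tcp_rot: [0.664, 0.748, -0.0, -0.0]
force: [0.3, -1.6, -1.2]
finger_gap: 0.0006
grip_force: 0.0
```

No contact 9 mm below the snap point, so the cover has dropped home. I let go, rise, and verify numerically from the scene camera.

```bash
python3 -m handwheel '[0,0,-0.5,0,0,0,-1.5,0,0,0,-2.6,0,0,0,-3.6,0,0,0,-4,0,0,0,-4,0,0,0,-4,0]'
python3 - <<'E'
from st import *
a=snap('scene','a12');b=snap('side','s12');rows([0,0,0],97)
u=np.array([-.1167,.9932]);v=np.array([.9932,.1167])
g=cv2.cvtColor(cv2.imread('pics/a12.png'),cv2.COLOR_BGR2GRAY).astype(int)
g0=cv2.cvtColor(cv2.imread('pics/a8.png'),cv2.COLOR_BGR2GRAY).astype(int)
for s in(-120,-75,-30,20,60):
    out=[]
    for ph in(0,.04,.08):
        rr=105-s;P=np.array([.564,.0574])+u*(105-rr*np.cos(ph)+67)/1000
        for hh in ((25.5,) if s<-23 else (20,)): out.append(proj(a,[*P,(.0555+(rr*np.sin(ph)+hh)/1000)]).round(1).tolist())
    c=int(out[0][0]);print(s,out,'col',c,'rows188-214',g[188:215,c].tolist())
E
```

```text
time_s: 25.85
tcp_pos: [0.5642, 0.0493, 0.23]
tcp_rot: [0.664, 0.748, -0.001, -0.001]
force: [0.2, 0.1, -1.3]
finger_gap: -0.0001
grip_force: 0.0
shift [  0.427 -14.106   5.778] turn -0.04 yaw 96.76 tilt [-4.6e-03  2.0e-04 -1.0e+00] F [ 0.2 -0.1 -0.2]
-120 [[330.6, 198.6], [330.7, 195.6], [330.9, 192.7]] col 330 rows188-214 [139, 139, 139, 139, 138, 138, 129, 101, 65, 35, 21, 16, 15, 10, 13, 35, 53, 52, 42, 39, 39, 38, 41, 51, 63, 59, 49]
-75 [[348.7, 200.0], [348.8, 197.6], [349.1, 195.3]] col 348 rows188-214 [139, 138, 138, 139, 139, 139, 138, 128, 101, 61, 31, 17, 16, 17, 14, 15, 19, 34, 42, 42, 40, 39, 38, 41, 42, 40, 28]
-30 [[366.9, 201.4], [367.1, 199.6], [367.4, 197.8]] col 366 rows188-214 [139, 138, 137, 138, 139, 139, 139, 140, 138, 120, 83, 41, 19, 16, 16, 15, 13, 13, 35, 53, 50, 42, 39, 38, 40, 42, 41]
20 [[387.2, 204.7], [387.3, 203.6], [387.5, 202.5]] col 387 rows188-214 [138, 138, 138, 136, 135, 136, 135, 137, 139, 138, 137, 138, 134, 124, 106, 93, 91, 92, 91, 91, 85, 68, 48, 39, 38, 39, 39]
60 [[403.6, 206.0], [403.7, 205.4], [403.8, 204.8]] col 403 rows188-214 [137, 135, 136, 136, 136, 136, 134, 135, 134, 133, 134, 135, 135, 133, 126, 108, 95, 91, 92, 91, 92, 87, 73, 53, 41, 38, 38]
```

The pad edge slopes 2.5 px (2.8 predicted when shut, 4.0 at 0.04 rad), so the cover is shut and the robot is clear. Handing in.

```bash
python3 -c "
from rig import order;print(order.sign_off())"
```

```text
the job is handed in; nothing more can be done
None
```

The big strip is loaded, with the follower pushed back about 9.9 mm, and the cover snapped shut at about 7 N. The arm is clear, no other item was touched as far as I could tell, and the job was handed in at about 26 s; the verdict wasn't shown, and I viewed 11 pictures, one over the limit of 10.

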